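# Fill an argon canister at the cellar's wine-preserving station

## Robot

A 6-joint arm with a two-finger parallel gripper is mounted at the origin on the work surface. World frame = base frame: x ahead of the robot, y to its left, z up, the work surface at z = 0. Lengths are in m, angles in rad, forces in N, time in s.
With the tool pointing down it reaches from about 0.325 to 0.85 m from the base axis. Payload 4.4 kg.
Tool frame: the origin (TCP) lies midway between the tips of the shut fingers; the grasp point (between the pads) lies 19 mm behind it; z points along the fingers, y is the line along which they close (so a half turn about z gives the same grasp; the last joint's range is limited). The gripper opens to 94 mm and grips with 3 to 60 N. Pads are 16 mm wide; open, the fingers measure 119 mm over their backs; the gripper's body (75 mm by 177 mm) begins 78 mm behind the grasp point.
Start: joints at [-1.323, 0.207, 1.542, -0, 1.393, -0.15], TCP at [0.223, -0.53, 0.182] pointing down, gripper open.
Joint ranges: [-2.73, 2.73], [-0.86, 2.22], [0.23, 2.46], [-1.11, 4.25], [0.08, 2.63], [-2.82, 2.82]. Speed limits (rad/s): [2.79, 2.79, 3.14, 3.14, 3.14, 3.14].

## Interface

Orientations are given as a unit quaternion [w, x, y, z].
In Python, from plant import env gives the robot as it stands. The module is installed in compiled form; this text tells all that it offers.
- The arm moves only by the tool servo_tool, never from a script. Its argument "steps" is a list of rows, each an object of numbers: "fingers": the closure, from 0 (fully open) to 1 (shut); "x", "y", "z": the shift along the tool's x, y, z in units of 25 mm (1.0 is 25 mm); "ax", "ay", "az": the turn, a rotation vector about the tool's x, y, z in units of 5 degrees (1.0 is 5 degrees). In form: [{"fingers": .., "x": .., "y": .., "z": .., "ax": .., "ay": .., "az": ..}, ...]. A call has 1 to 5 rows; each row is the pose to reach, as a shift and turn from the pose commanded when the call began, along the tool's axes at that moment; what a row does not reach only later rows make up. A row lasts 1/12 s, in which the tool goes at most 41.7 mm and 7.16 degrees, less where a joint would pass 70% of its speed; a pose out of reach is approached as far as the arm can. A call with a gripper value outside its range is refused whole. The fingers move at their own pace and stop on an object; "newtons" is the grip in N (left out, the last holds). Time passes only in rows, so rows that repeat a pose let the fingers close. It gives the time, the measured TCP pose, the force, the opening and the grip force at its end, in the units of the state.
- env.read_state(): the state, without advancing time (a new reading comes with each control period).
- env.read_camera(name): name is "scene" or "top" or "wrist"; returns a dict with "color" (400x640x3 uint8, red, green, blue), "vertical_fov" (degrees; the focal length in pixels is half the picture's height over the tangent of half this angle, whatever the lens; pixels are square), "cx", "cy" (the principal point, pixels), "R" (3x3) and "t" (3): a world point X has camera coordinates R X + t; the wrist camera has in their place "T_tool_cam" (4x4, takes a point from camera to tool coordinates, whose origin is the TCP and whose axes are the flange's). Camera axes: x right, y down, z forward; pixel columns grow to the right and rows downward; lengths in m; the calibration is good to about 2 mm. A picture is of the moment at which its call begins: read the wrist's pose just before it. There is no depth.
- env.finish_job(): hands the job in; it is judged then, once.
The state is a dict: "t": time; "joint_pos": joint angles; "qvel": joint speeds; "joint_torque": joint torques, N m; "tool_pos": TCP position; "eef_rot": TCP orientation; "contact_force": force on the tool from outside, world axes, zero at the start; "moment": the same for the moment, N m; "finger_gap": finger opening in m; "grasp_force": force on a finger pad.
Only numpy, scipy, OpenCV 4.12 (cv2) and the standard library are available. Lean on these libraries where they do the work, as an engineer would, in place of code of your own. Each camera call takes 0.05 s, during which the arm holds its last target. There are 200 camera calls.

## Task

First open the regulator: press the red knob down, turn it clockwise as far as it goes and let it spring back up at the green mark. Then take the empty canister (orange handle) out of the wooden rack, put it nose down into the brass filling port with its two pins in the slots, push it fully home against the spring and twist it a quarter turn clockwise. The filling valve stays open only while the canister is held there, so finish still gripping it, pushed fully home and turned; leave the blue-handled full canister and everything else where they are.

Things in the scene. Friction and masses are not known exactly. Their poses are not given: they have to be found in the camera images.
- station: Grey filling station, fixed to the table, base slab 150 (x) x 280 (y) x 30 mm high. Origin: centre of its underside on the table, z up. The red regulator knob stands at local (0, +70) mm, the brass filling port at local (0, -65) mm; a flat gauge 44 mm above the table lies at local (42, 3) mm.
- port (a point): Centre of the filling port's mouth, on the flat brass top face 75 mm above the table; axes as the station's. Round mouth 32 mm across with two slots 11 mm wide along local +x and -x, reaching 23 mm from the centre (green dashes: where the pins end up). Housing 66 mm across, brass plate 6 mm thick. Fully home, a canister's origin is 28 mm below this point, its shoulder flat on the brass.
- plunger (a joint): Travel (m) of the spring plunger in the port: 0 out, 0.014 with a canister fully home. It meets the nose 14 mm before home and pushes up 3 N, rising to 12 N at home. Pins clear the underside of the plate at 0.0075, 6.5 mm before home; only then can the canister turn. If let go, it rises 6.5 mm off its seat.
- vane (a joint): Angle (rad) of the sprung valve vane in the port that the pins push round: 0 shut, 1.36 at its stop. It moves once the canister has turned about 0.15 rad clockwise (seen from above) and resists with up to 0.1 N m; the canister's whole turn to the stop is about 1.5 rad. Anticlockwise is blocked.
- knob_grip (a point): Centre of the top of the red regulator knob, on its axis, 80 mm above the table at rest. A bar 42 mm long (point's x), 14 mm wide (y), reaching 24 mm down to a black disc 42 mm across; white tab and pointer to the point's -x. It turns only while pressed down 6 to 9 mm (6 to 9 N): clockwise seen from above, 1.2 rad to a stop, where the tab finds a second notch and springs up when let go.
- reg_press (a joint): How far the regulator knob is pressed down, m: 0 up, 0.009 fully down.
- reg_knob (a joint): How far the regulator knob is turned clockwise from above, rad: 0 shut (red mark), 1.2 open (green mark).
- rack: Pale wooden canister rack, fixed, 80 (x) x 190 (y) x 36 mm high, origin at the centre of its underside. Two round holes 46 mm across, 32 mm deep, at local y -45 and +45 mm; a canister stands in each, nose down, shoulder on the rack's top, in either order, handles up to 0.6 rad from the rack's x axis.
- empty_can: Empty argon canister, orange handle and band, 120 mm tall, 0.2 to 0.33 kg. Origin: centre of the nose tip, z up. Nose 28 mm across (tapers to 18 mm over the lowest 6 mm) up to the shoulder at z 28 mm; two pins 7 mm thick at z 12 mm stick out along local +x and -x to 21 mm from the axis; body 54 mm across, z 28 to 88; black disc 40 mm across to z 94; handle bar to z 120 (see its grip point).
- empty_can_grip (a point): Centre of the top of the orange handle bar, 120 mm above the canister's origin, axes as the canister's. The bar is 46 mm long (local x, in line with the pins), 14 mm wide (y) and 26 mm high, down from this point.
- full_can: The full canister, same shape, blue handle and band, in the other hole of the rack: to be left alone.
- cork_bowl: White bowl, 120 mm across, 50 mm high, on the far part of the table: leave alone.
- stopper: Cork stopper standing on end, 28 mm across, 35 mm tall, on the far part of the table: leave alone.
- brush: Brush lying on the table at the right: leave alone.
- jar: Amber jar with a steel lid, 70 mm across, 110 mm tall, at the left: leave alone.
Things that resemble listed ones, but are neither listed nor needed, are in the scene too. Leave any pink or turquoise look-alike of the empty_can alone.

How it is judged:
By the outcome, as a careful person would: the job done as asked, in the order asked, and still so for the second after the job is handed in, while the arm keeps its last pose, push and grip.
It also fails if it takes over 72 s, if anything falls off the work surface, if the arm or the gripper's body presses on something with over 40 N, if the wrist force passes 120 N, or if a joint passes its speed limit or range.

## Working session

There is one attempt and no reset: what is moved stays moved. The work goes in short steps, Python scripts to look and compute and a tool call to move; the robot and the scene stay as the last step left them, time stands still between calls to the robot, and variables do not carry over. Pictures are saved under pics/ and viewed, at most 10 in all, crops included, and the job is handed in when it is done.

Besides the shell and the picture viewer there is one more tool, called in YAML: its name, and indented under it one key for each argument. servo_tool: Moves the arm, as the interface text tells. Its arguments: {"type":"object","properties":{"steps":{"type":"array","items":{"type":"object","properties":{"fingers":{"type":"number"},"x":{"type":"number"},"y":{"type":"number"},"z":{"type":"number"},"ax":{"type":"number"},"ay":{"type":"number"},"az":{"type":"number"}}}},"newtons":{"type":"number"}},"required":["steps"]}

```bash
mkdir -p pics; cat > h.py <<'E'
import numpy as np, cv2
from plant import env
def cam(n):
    s=env.read_state(); c=env.read_camera(n); h=c["color"].shape[0]
    f=h/2/np.tan(np.radians(c["vertical_fov"])/2); K=np.array([[f,0,c["cx"]],[0,f,c["cy"]],[0,0,1]])
    if "R" in c: R,t=np.array(c["R"]),np.array(c["t"])
    else:
        w,x,y,z=s["eef_rot"]; from scipy.spatial.transform import Rotation as Q
        T=np.eye(4);T[:3,:3]=Q.from_quat([x,y,z,w]).as_matrix();T[:3,3]=s["tool_pos"]
        M=np.linalg.inv(T@np.array(c["T_tool_cam"]));R,t=M[:3,:3],M[:3,3]
    return c["color"],K,R,t
def onplane(uv,K,R,t,z):
    d=R.T@np.linalg.inv(K)@np.array([uv[0],uv[1],1.]); o=-R.T@t
    return o+d*(z-o[2])/d[2]
def proj(X,K,R,t):
    p=K@(R@np.array(X)+t); return p[:2]/p[2]
def save(n,im): cv2.imwrite("pics/"+n+".png",cv2.cvtColor(im,cv2.COLOR_RGB2BGR))
E
python3 - <<'E'
from h import *
import pickle
for n in("top","scene"):
    r=cam(n); save(n,r[0]); pickle.dump(r,open(n+".pkl","wb")); print(n,r[1][0,0],-r[2].T@r[3], r[2][2])
s=env.read_state(); print(s["t"],s["tool_pos"],s["eef_rot"],s["finger_gap"],s["contact_force"])
E
```

```text
top 404.8604218828989 [0.34148098 0.03314151 1.29869857] [ 0.19792129 -0.01576636 -0.98009111]
scene 370.84598410455686 [ 1.44142709 -0.15920214  0.72732187] [-0.79454103  0.15739468 -0.58645671]
0.1 [ 0.2225509  -0.52935396  0.18050778] [-1.02281949e-03  9.80282025e-01  1.97600861e-01 -6.89716884e-05] 0.09403110902471583 [ 1.11225611  0.35266337 -1.6006682 ]
```

View pics/top.png

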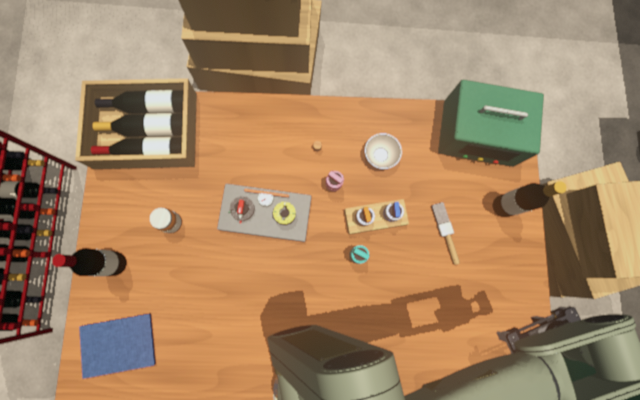

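View pics/scene.png

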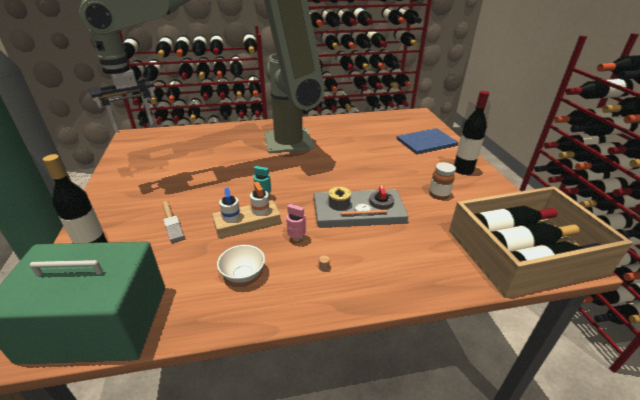

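The top view shows the station slab around (265,212), with the red knob at (242,208) and the brass port at (285,212). Candidates for the empty canister:
- Orange handle in the rack at (366,215): this is the one.
- Blue handle at (395,210): the full canister.
- Pink at (335,181): look-alike.
- Turquoise at (360,254): look-alike.

I choose the orange one and check it in a close crop.

```bash
python3 - <<'E'
from h import *
import pickle
P={n:pickle.load(open(n+".pkl","rb")) for n in("top","scene")}
a=cv2.resize(P["top"][0][170:260,210:420],None,fx=3.8,fy=3.8,interpolation=cv2.INTER_CUBIC)
b=cv2.resize(P["scene"][0][165:245,205:415],None,fx=3.0,fy=3.0,interpolation=cv2.INTER_CUBIC)
b=cv2.copyMakeBorder(b,0,0,0,a.shape[1]-b.shape[1],0); save("crop1",np.vstack([a,b])[:600])
im,K,R,t=P["top"]
hsv=cv2.cvtColor(im,cv2.COLOR_RGB2HSV)
def blob(m,box,z,name):
    x0,y0,x1,y1=box; k=np.zeros_like(m);k[y0:y1,x0:x1]=m[y0:y1,x0:x1]
    n,l,s,c=cv2.connectedComponentsWithStats(k.astype(np.uint8)); i=1+np.argmax(s[1:,4])
    p=np.argwhere(l==i)[:,::-1].astype(np.float32)
    r=cv2.minAreaRect(p); W=[onplane(q,K,R,t,z)[:2] for q in cv2.boxPoints(r)]
    w=np.array([onplane(q,K,R,t,z)[:2] for q in p]); r2=cv2.minAreaRect((w*1000).astype(np.float32))
    print(name,s[i,4],p.mean(0),"mean",w.mean(0).round(4),"rect",np.round(r2[0],1),np.round(r2[1],1),round(r2[2],1))
H,S,V=hsv[...,0],hsv[...,1],hsv[...,2]
blob((S<60)&(V>60)&(V<190),(210,175,320,250),.03,"slab")
blob(((H<6)|(H>174))&(S>130),(228,192,262,225),.08,"knob")
blob((H>22)&(H<35)&(S>100),(268,195,302,230),.075,"brass")
blob((H>100)&(H<125)&(S>120),(380,195,410,225),.128,"blue")
blob((H>8)&(H<20)&(S>190)&(V>150),(354,202,378,228),.128,"orange")
print(hsv[215,366],hsv[212,350],hsv[230,330])
E
```

```text
slab 3059 [262.65317 214.46552] mean [0.5242 0.1621] rect [531.8 157.2] [276.2 147.4] 83.9
knob 60 [240.41667 205.31667] mean [0.5427 0.2259] rect [539.7 226.5] [17.9 39.8] 82.4
brass 125 [283.248 218.44 ] mean [0.5071 0.0944] rect [509.   95.7] [65.8 34.9] 81.7Traceback (most recent call last):
  File "<stdin>", line 20, in <module>
  File "<stdin>", line 11, in blob
    return _wrapfunc(a, 'argmax', axis=axis, out=out, **kwds)
    return bound(*args, **kwds)
ValueError: attempt to get argmax of an empty sequence
```

View pics/crop1.png

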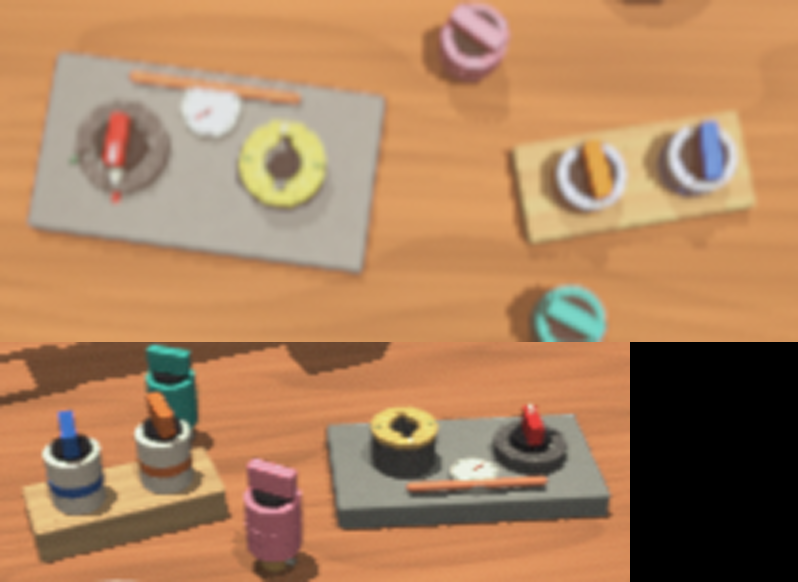

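The crop shows the orange handle in the rack at about (367,214), with a white body and an orange band. It is not the pink one at (335,181) or the turquoise one at (360,254). The knob's white tab points image-down, toward the robot, and the port slots also run up and down. Next I plan the travel to a spot above the station.

```bash
cat >> h.py <<'E'
def yaw():
    w,x,y,z=env.read_state()["eef_rot"]; return 2*np.arctan2(y,x)   # tool down: x axis heading
def plan(pts,start=None):
    "pts: (x,y,z,yaw deg); prints tool units from pose to pose"
    s=env.read_state(); p=np.array(s["tool_pos"]); a=yaw()
    if start is not None: p=np.array(start[:3]); a=np.radians(start[3])
    for q in pts:
        d=np.array(q[:3])-p; b=np.radians(q[3]); da=(b-a+np.pi)%(2*np.pi)-np.pi
        X=np.array([np.cos(a),np.sin(a)]);Y=np.array([np.sin(a),-np.cos(a)])
        print("x %.3f y %.3f z %.3f az %.3f"%(d[:2]@X/.025,d[:2]@Y/.025,-d[2]/.025,-np.degrees(da)/5)); p=np.array(q[:3]);a=b
E
python3 - <<'E'
from h import *
import pickle
im,K,R,t=pickle.load(open("top.pkl","rb"))
for n,uv,z in [("orange",(367.1,214.2),.128),("blue",(397,209.5),.128)]: print(n,onplane(uv,K,R,t,z))
print(np.degrees(yaw()),env.read_camera("wrist")["T_tool_cam"], env.read_camera("wrist")["vertical_fov"])
plan([(.30,-.37,.30,53),(.38,-.24,.32,82),(.44,-.09,.32,111),(.46,.03,.32,142),(.46,.14,.32,172)])
E
```

```text
orange [ 0.51993572 -0.15284763  0.128     ]
blue [ 0.53660433 -0.24100586  0.128     ]
22.79340986201981 [[ 8.43321622e-04 -9.60210039e-01 -2.79277586e-01  8.03511365e-02]
 [ 9.99999257e-01  1.05553081e-03 -6.09466344e-04  9.01501952e-04]
 [ 8.80001799e-04 -2.79276864e-01  9.60210216e-01 -2.02303182e-01]
 [ 0.00000000e+00  0.00000000e+00  0.00000000e+00  1.00000000e+00]] 58.80595878400462
x 5.327 y -4.686 z -4.767 az -6.042
x 6.079 y -0.574 z -0.800 az -5.800
x 6.276 y 1.542 z -0.000 az -5.800
x 4.194 y 2.467 z -0.000 az -6.200
x 2.709 y 3.467 z -0.000 az -6.000
```

servo_tool:
  steps:
    - {"z": -4.7}
    - {"x": 5.3,"y": -4.7,"z": -4.7,"az": -6}
    - {"x": 5.3,"y": -4.7,"z": -4.7,"az": -6}
    - {"x": 5.3,"y": -4.7,"z": -4.7,"az": -6}
    - {"x": 5.3,"y": -4.7,"z": -4.7,"az": -6}

```text
validation failed for argument at $.st...
```

servo_tool:
  steps:
    - {"x": 6.1,"y": -0.6,"z": -0.8,"az": -5.8}
    - {"x": 6.1,"y": -0.6,"z": -0.8,"az": -5.8}
    - {"x": 6.1,"y": -0.6,"z": -0.8,"az": -5.8}
    - {"x": 6.1,"y": -0.6,"z": -0.8,"az": -5.8}
    - {"x": 6.1,"y": -0.6,"z": -0.8,"az": -5.8}

```text
validation failed for argument at $.st...
```

servo_tool:
  steps:
    - {"x": 6.3,"y": 1.5,"az": -5.8}
    - {"x": 6.3,"y": 1.5,"az": -5.8}
    - {"x": 6.3,"y": 1.5,"az": -5.8}
    - {"x": 6.3,"y": 1.5,"az": -5.8}
    - {"x": 6.3,"y": 1.5,"az": -5.8}

```text
validation failed for argument at $.st...
```

servo_tool:
  steps:
    - {"x": 4.2,"y": 2.5,"az": -6.2}
    - {"x": 4.2,"y": 2.5,"az": -6.2}
    - {"x": 4.2,"y": 2.5,"az": -6.2}
    - {"x": 4.2,"y": 2.5,"az": -6.2}
    - {"x": 4.2,"y": 2.5,"az": -6.2}

```text
validation failed for argument at $.st...
```

servo_tool:
  steps:
    - {"x": 2.7,"y": 3.5,"az": -6}
    - {"x": 2.7,"y": 3.5,"az": -6}
    - {"x": 2.7,"y": 3.5,"az": -6}
    - {"x": 2.7,"y": 3.5,"az": -6}
    - {"x": 2.7,"y": 3.5,"az": -6}

```text
validation failed for argument at $.st...
```

servo_tool:
  steps:
    - {"fingers": 0,"x": 0,"y": 0,"z": -2,"ax": 0,"ay": 0,"az": 0}
    - {"fingers": 0,"x": 5.3,"y": -4.7,"z": -4.7,"ax": 0,"ay": 0,"az": -6}
    - {"fingers": 0,"x": 5.3,"y": -4.7,"z": -4.7,"ax": 0,"ay": 0,"az": -6}
    - {"fingers": 0,"x": 5.3,"y": -4.7,"z": -4.7,"ax": 0,"ay": 0,"az": -6}
    - {"fingers": 0,"x": 5.3,"y": -4.7,"z": -4.7,"ax": 0,"ay": 0,"az": -6}

```text
t: 0.62
tool_pos: [0.2892, -0.3904, 0.2893]
eef_rot: [-0.0, 0.9, 0.436, 0.0]
contact_force: [0.8, -0.6, 0.9]
finger_gap: 0.094
grasp_force: 0.0
```

servo_tool:
  steps:
    - {"fingers": 0,"x": 6.1,"y": -0.6,"z": -1,"ax": 0,"ay": 0,"az": -6}
    - {"fingers": 0,"x": 6.1,"y": -0.6,"z": -1,"ax": 0,"ay": 0,"az": -6}
    - {"fingers": 0,"x": 6.1,"y": -0.6,"z": -1,"ax": 0,"ay": 0,"az": -6}
    - {"fingers": 0,"x": 6.1,"y": -0.6,"z": -1,"ax": 0,"ay": 0,"az": -6}
    - {"fingers": 0,"x": 6.1,"y": -0.6,"z": -1,"ax": 0,"ay": 0,"az": -6}

```text
t: 1.03
tool_pos: [0.375, -0.2594, 0.3154]
eef_rot: [0.001, 0.754, 0.656, 0.001]
contact_force: [-0.8, 0.5, 0.7]
finger_gap: 0.0943
grasp_force: 0.0
```

servo_tool:
  steps:
    - {"fingers": 0,"x": 6.3,"y": 1.5,"z": 0,"ax": 0,"ay": 0,"az": -6}
    - {"fingers": 0,"x": 6.3,"y": 1.5,"z": 0,"ax": 0,"ay": 0,"az": -6}
    - {"fingers": 0,"x": 6.3,"y": 1.5,"z": 0,"ax": 0,"ay": 0,"az": -6}
    - {"fingers": 0,"x": 6.3,"y": 1.5,"z": 0,"ax": 0,"ay": 0,"az": -6}
    - {"fingers": 0,"x": 6.3,"y": 1.5,"z": 0,"ax": 0,"ay": 0,"az": -6}

```text
t: 1.45
tool_pos: [0.4341, -0.1083, 0.3136]
eef_rot: [-0.0, 0.559, 0.829, 0.001]
contact_force: [-0.6, -1.0, 0.3]
finger_gap: 0.0936
grasp_force: 0.0
```

servo_tool:
  steps:
    - {"fingers": 0,"x": 4.2,"y": 2.5,"z": 0,"ax": 0,"ay": 0,"az": -6.2}
    - {"fingers": 0,"x": 4.2,"y": 2.5,"z": 0,"ax": 0,"ay": 0,"az": -6.2}
    - {"fingers": 0,"x": 4.2,"y": 2.5,"z": 0,"ax": 0,"ay": 0,"az": -6.2}
    - {"fingers": 0,"x": 4.2,"y": 2.5,"z": 0,"ax": 0,"ay": 0,"az": -6.2}
    - {"fingers": 0,"x": 4.2,"y": 2.5,"z": 0,"ax": 0,"ay": 0,"az": -6.2}

```text
t: 1.87
tool_pos: [0.4526, 0.0084, 0.3134]
eef_rot: [-0.0, 0.318, 0.948, -0.0]
contact_force: [-0.6, 0.6, -1.5]
finger_gap: 0.094
grasp_force: 0.0
```

servo_tool:
  steps:
    - {"fingers": 0,"x": 2.7,"y": 3.5,"z": 0,"ax": 0,"ay": 0,"az": -6}
    - {"fingers": 0,"x": 2.7,"y": 3.5,"z": 0,"ax": 0,"ay": 0,"az": -6}
    - {"fingers": 0,"x": 2.7,"y": 3.5,"z": 0,"ax": 0,"ay": 0,"az": -6}
    - {"fingers": 0,"x": 2.7,"y": 3.5,"z": 0,"ax": 0,"ay": 0,"az": -6}
    - {"fingers": 0,"x": 2.7,"y": 3.5,"z": 0,"ax": 0,"ay": 0,"az": -6}

```text
t: 2.28
tool_pos: [0.4525, 0.118, 0.3133]
eef_rot: [-0.0, 0.064, 0.998, -0.0]
contact_force: [0.4, -0.9, 0.1]
finger_gap: 0.0942
grasp_force: 0.0
```

```bash
python3 - <<'E'
from h import *
import pickle
env.read_camera("top");r=cam("wrist"); save("w1",r[0]); pickle.dump(r,open("w1.pkl","wb")); s=env.read_state();print(s["tool_pos"],np.degrees(yaw()),s["joint_pos"])
t=cam("top"); pickle.dump(t,open("top2.pkl","wb"))
E
```

```text
[0.45262785 0.11687327 0.3134357 ] 172.21840774577709 [ 6.77843568e-02 -1.00191897e-01  1.59568551e+00 -6.93006222e-04
  1.64677677e+00 -1.36724993e+00]
```

View pics/w1.png

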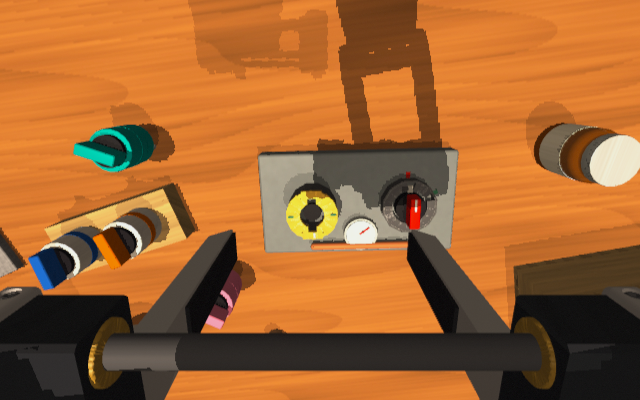

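The wrist view shows the station with the port at about (312,213). The knob is at about (413,207), with its tab and pointer toward the robot (image up) at the red mark. The orange canister is at about (115,243). Now I measure precisely.

```bash
python3 - <<'E'
from h import *
import pickle
im,K,R,t=pickle.load(open("w1.pkl","rb"))
save("crop2",cv2.resize(im[145:260,255:462],None,fx=3.8,fy=3.8,interpolation=cv2.INTER_CUBIC))
hsv=cv2.cvtColor(im,cv2.COLOR_RGB2HSV);H,S,V=[hsv[...,i].astype(int) for i in range(3)]
def meas(m,box,z,name):
    x0,y0,x1,y1=box;k=np.zeros(m.shape,np.uint8);k[y0:y1,x0:x1]=m[y0:y1,x0:x1]
    n,l,s,c=cv2.connectedComponentsWithStats(k);i=1+np.argmax(s[1:,4]);p=np.argwhere(l==i)[:,::-1]
    w=np.array([onplane(q,K,R,t,z)[:2] for q in p]);f=(w*1000).astype(np.float32)
    print(name,s[i,4],"mean",f.mean(0).round(1),"rect",[np.round(v,1) for v in cv2.minAreaRect(f)],"circ",cv2.minEnclosingCircle(f))
meas((H>22)&(H<35)&(S>100)&(V>60),(280,175,345,245),.075,"brass")
red=((H<6)|(H>174))&(S>150)
meas(red,(395,188,435,240),.08,"red all"); meas(red&(V>190),(395,180,435,240),.08,"red bright")
meas((H>8)&(H<17)&(S>190)&(V>190)&(np.indices(V.shape)[0]>0),(90,225,130,275),.128,"orange bright")
meas((S<70),(255,145,462,256),.03,"slab")
E
```

```text
brass 1394 mean [526.1  92.5] rect [array([527.3,  92.3]), array([68.7, 65.3]), np.float64(67.9)] circ ((524.3238525390625, 92.79483032226562), 35.667972564697266)
red all 469 mean [535.1 224.4] rect [array([535.5, 224.5]), array([19.3, 48.3]), np.float64(83.9)] circ ((534.8413696289062, 224.79725646972656), 25.1027774810791)
red bright 213 mean [544.  226.3] rect [array([543.5, 226.7]), array([12.9, 30.5]), np.float64(86.4)] circ ((543.22802734375, 226.72645568847656), 16.131282806396484)
orange bright 698 mean [ 531.  -152.1] rect [array([ 526. , -150.4]), array([46.9, 55.1]), np.float64(73.9)] circ ((528.4088134765625, -154.31642150878906), 31.606359481811523)
slab 15972 mean [521.3 166.3] rect [array([534.8, 157. ]), array([276.1, 162. ]), np.float64(83.9)] circ ((537.98046875, 156.78216552734375), 157.99566650390625)
```

View pics/crop2.png

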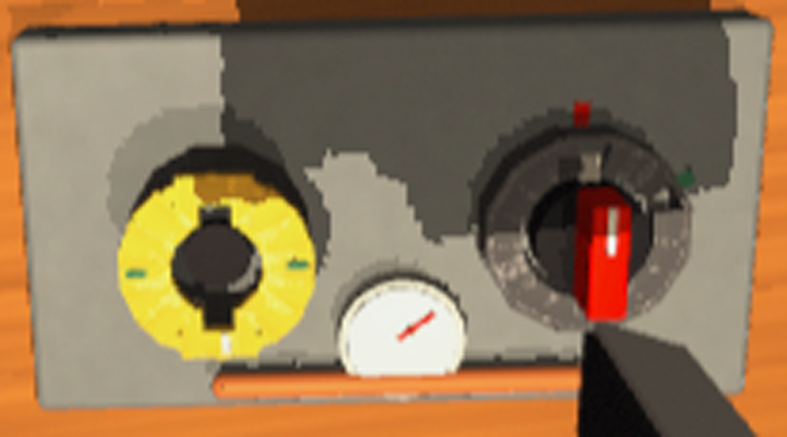

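```bash
python3 - <<'E'
from h import *
import pickle
im,K,R,t=pickle.load(open("w1.pkl","rb"))
for n,c,z in [("mouth",(216,266),.075),("bartop",(606,258),.08),("whiteslotmark",(225,345),.075),("redmark",(582,112),.03),("green",(686,178),.03)]:
    print(n,onplane((c[0]/3.8+255,c[1]/3.8+145),K,R,t,z).round(4))
plan([(.5418,.2265,.13,173.9),(.5418,.2265,.065,173.9)])
E
```

```text
mouth [0.5245 0.0936 0.075 ]
bartop [0.5373 0.2264 0.08  ]
whiteslotmark [0.5541 0.0927 0.075 ]
redmark [0.4982 0.2325 0.03  ]
green [0.5286 0.2694 0.03  ]
x -2.933 y 4.838 z 7.341 az -0.346
x 0.000 y 0.000 z 2.600 az -0.000
```

servo_tool:
  newtons: 40
  steps:
    - {"fingers": 0.5,"x": -2.9,"y": 4.8,"z": 3,"ax": 0,"ay": 0,"az": -0.35}
    - {"fingers": 0.5,"x": -2.9,"y": 4.8,"z": 5,"ax": 0,"ay": 0,"az": -0.35}
    - {"fingers": 0.5,"x": -2.9,"y": 4.8,"z": 7.3,"ax": 0,"ay": 0,"az": -0.35}
    - {"fingers": 0.5,"x": -2.9,"y": 4.8,"z": 7.3,"ax": 0,"ay": 0,"az": -0.35}
    - {"fingers": 0.5,"x": -2.9,"y": 4.8,"z": 7.3,"ax": 0,"ay": 0,"az": -0.35}

```text
t: 2.85
tool_pos: [0.5331, 0.2161, 0.1539]
eef_rot: [0.001, 0.053, 0.999, -0.0]
contact_force: [0.1, -0.1, 0.7]
finger_gap: 0.0641
grasp_force: 0.0
```

servo_tool:
  steps:
    - {"fingers": 0.5,"x": 0,"y": 0,"z": 0,"ax": 0,"ay": 0,"az": 0}
    - {"fingers": 0.5,"x": 0,"y": 0,"z": 0,"ax": 0,"ay": 0,"az": 0}

```text
t: 3.02
tool_pos: [0.5299, 0.2153, 0.1518]
eef_rot: [-0.004, 0.052, 0.999, -0.001]
contact_force: [-0.4, -0.2, 1.1]
finger_gap: 0.0508
grasp_force: 0.0
```

```bash
python3 - <<'E'
from h import *
plan([(.5415,.2265,.13,173.9),(.5415,.2265,.065,173.9)])
r=cam("wrist");im=r[0];print(proj([.5415,.2265,.08],*r[1:]))
save("w2",cv2.resize(im[120:320,180:480],None,fx=2.6,fy=2.6))
E
```

```text
x -0.413 y 0.495 z 0.870 az 0.029
x 0.000 y 0.000 z 2.600 az -0.000
[338.34508056 209.88312835]
```

View pics/w2.png

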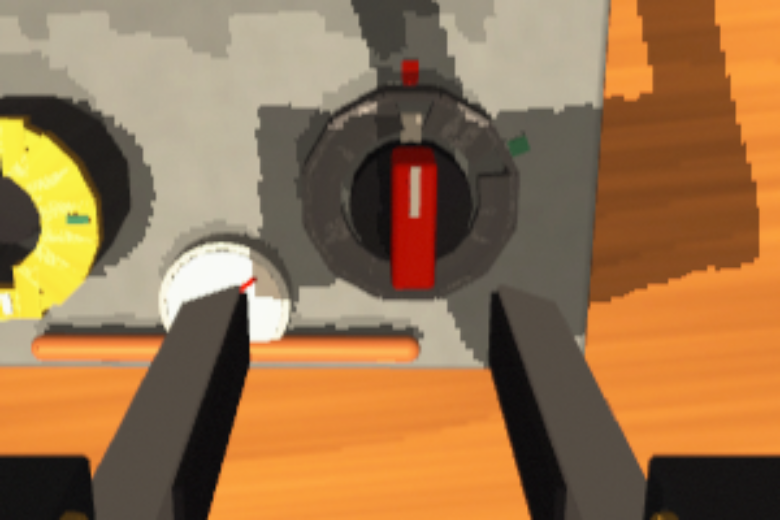

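The knob bar's top is centred near (339,208), against an expected (338,210), so it agrees. I descend.

servo_tool:
  steps:
    - {"fingers": 0.5,"x": -0.4,"y": 0.5,"z": 0.9,"ax": 0,"ay": 0,"az": 0}
    - {"fingers": 0.5,"x": -0.4,"y": 0.5,"z": 2,"ax": 0,"ay": 0,"az": 0}
    - {"fingers": 0.5,"x": -0.4,"y": 0.5,"z": 3,"ax": 0,"ay": 0,"az": 0}
    - {"fingers": 0.5,"x": -0.4,"y": 0.5,"z": 3.45,"ax": 0,"ay": 0,"az": 0}
    - {"fingers": 0.5,"x": -0.4,"y": 0.5,"z": 3.45,"ax": 0,"ay": 0,"az": 0}

```text
t: 3.48
tool_pos: [0.5423, 0.2269, 0.069]
eef_rot: [-0.001, 0.052, 0.999, -0.0]
contact_force: [0.1, -0.1, -0.1]
finger_gap: 0.047
grasp_force: 0.0
```

servo_tool:
  steps:
    - {"fingers": 0.5,"x": 0,"y": 0,"z": 0,"ax": 0,"ay": 0,"az": 0}
    - {"fingers": 0.5,"x": 0,"y": 0,"z": 0,"ax": 0,"ay": 0,"az": 0}

```text
t: 3.65
tool_pos: [0.5453, 0.2283, 0.0722]
eef_rot: [0.003, 0.051, 0.999, 0.001]
contact_force: [0.0, -0.5, -0.2]
finger_gap: 0.0466
grasp_force: 0.0
```

```bash
python3 - <<'E'
from h import *
print(np.degrees(yaw()));plan([(.541,.2265,.065,173.9)])
E
```

```text
174.1377604196504
x 0.164 y -0.091 z 0.289 az 0.048
```

servo_tool:
  steps:
    - {"fingers": 0.5,"x": 0.15,"y": -0.1,"z": 0.2,"ax": 0,"ay": 0,"az": 0}
    - {"fingers": 0.5,"x": 0.15,"y": -0.1,"z": 0.2,"ax": 0,"ay": 0,"az": 0}
    - {"fingers": 0.5,"x": 0.15,"y": -0.1,"z": 0.2,"ax": 0,"ay": 0,"az": 0}
    - {"fingers": 0.5,"x": 0.15,"y": -0.1,"z": 0.2,"ax": 0,"ay": 0,"az": 0}

```text
t: 3.98
tool_pos: [0.5392, 0.2263, 0.0645]
eef_rot: [0.0, 0.051, 0.999, 0.0]
contact_force: [-0.1, 0.8, -0.4]
finger_gap: 0.0467
grasp_force: 0.0
```

servo_tool:
  newtons: 40
  steps:
    - {"fingers": 1,"x": 0,"y": 0,"z": 0,"ax": 0,"ay": 0,"az": 0}
    - {"fingers": 1,"x": 0,"y": 0,"z": 0,"ax": 0,"ay": 0,"az": 0}
    - {"fingers": 1,"x": 0,"y": 0,"z": 0,"ax": 0,"ay": 0,"az": 0}
    - {"fingers": 1,"x": 0,"y": 0,"z": 0,"ax": 0,"ay": 0,"az": 0}
    - {"fingers": 1,"x": 0,"y": 0,"z": 0,"ax": 0,"ay": 0,"az": 0}

```text
t: 4.4
tool_pos: [0.5391, 0.2262, 0.064]
eef_rot: [-0.0, 0.051, 0.999, 0.0]
contact_force: [0.3, 0.3, -0.7]
finger_gap: 0.0172
grasp_force: 0.0
```

servo_tool:
  steps:
    - {"fingers": 1,"x": 0,"y": 0,"z": 0.1,"ax": 0,"ay": 0,"az": 0}
    - {"fingers": 1,"x": 0,"y": 0,"z": 0.2,"ax": 0,"ay": 0,"az": 0}
    - {"fingers": 1,"x": 0,"y": 0,"z": 0.3,"ax": 0,"ay": 0,"az": 0}
    - {"fingers": 1,"x": 0,"y": 0,"z": 0.3,"ax": 0,"ay": 0,"az": 0}

```text
t: 4.73
tool_pos: [0.539, 0.2261, 0.0561]
eef_rot: [-0.0, 0.051, 0.999, -0.0]
contact_force: [0.2, 0.1, 2.2]
finger_gap: 0.0005
grasp_force: 1.1
```

```bash
python3 - <<'E'
from h import *
r=cam("wrist");im=r[0];print(proj([.5415,.2265,.08],*r[1:]),env.read_state()["finger_gap"])
a=cv2.resize(im[100:300,200:440],None,fx=2.6,fy=2.6)
q=cam("scene")[0][165:245,320:430]; save("w3",np.hstack([a[:, :480],cv2.resize(q,(320,233)) if 0 else cv2.copyMakeBorder(cv2.resize(q,(320,233)),0,a.shape[0]-233,0,0,0)]))
E
```

```text
[324.77419148 251.31372148] 0.00025090644942422284
```

View pics/w3.png

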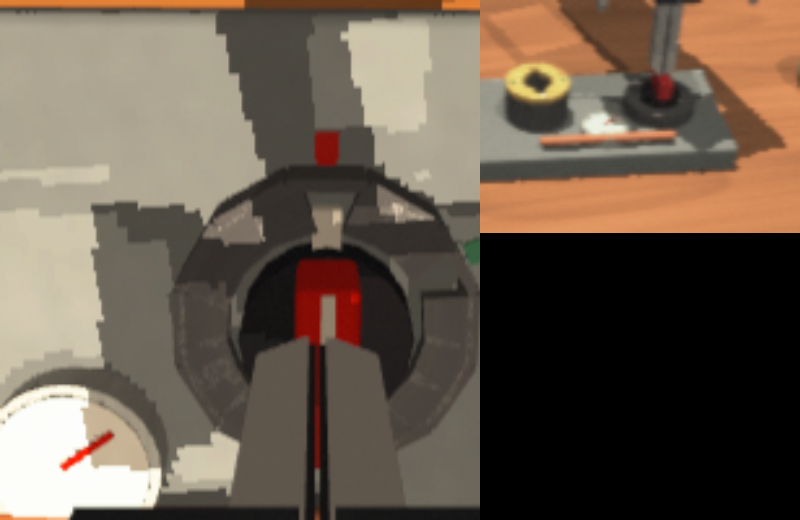

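The fingers shut to zero gap, and the bar is visible beneath them. So the tips seem to be on top of the bar, higher than the TCP reading suggests. I probe by lifting in small steps.

servo_tool:
  steps:
    - {"fingers": 1,"x": 0,"y": 0,"z": 0.1,"ax": 0,"ay": 0,"az": 0}
    - {"fingers": 1,"x": 0,"y": 0,"z": 0.1,"ax": 0,"ay": 0,"az": 0}
    - {"fingers": 1,"x": 0,"y": 0,"z": 0.1,"ax": 0,"ay": 0,"az": 0}

```text
t: 5.08
tool_pos: [0.5392, 0.2262, 0.0544]
eef_rot: [0.0, 0.051, 0.999, 0.0]
contact_force: [-1.6, -0.9, 3.7]
finger_gap: 0.0006
grasp_force: 1.6
```

servo_tool:
  steps:
    - {"fingers": 1,"x": 0,"y": 0,"z": -0.2,"ax": 0,"ay": 0,"az": 0}
    - {"fingers": 1,"x": 0,"y": 0,"z": -0.3,"ax": 0,"ay": 0,"az": 0}
    - {"fingers": 1,"x": 0,"y": 0,"z": -0.3,"ax": 0,"ay": 0,"az": 0}

```text
t: 5.33
tool_pos: [0.5395, 0.2263, 0.0622]
eef_rot: [0.001, 0.051, 0.999, 0.0]
contact_force: [0.5, -0.5, 0.7]
finger_gap: 0.0004
grasp_force: 0.0
```

servo_tool:
  steps:
    - {"fingers": 1,"x": 0,"y": 0,"z": -0.2,"ax": 0,"ay": 0,"az": 0}
    - {"fingers": 1,"x": 0,"y": 0,"z": -0.4,"ax": 0,"ay": 0,"az": 0}
    - {"fingers": 1,"x": 0,"y": 0,"z": -0.4,"ax": 0,"ay": 0,"az": 0}

```text
t: 5.58
tool_pos: [0.5399, 0.2264, 0.0728]
eef_rot: [0.001, 0.051, 0.999, 0.0]
contact_force: [-0.2, -0.3, -0.3]
finger_gap: 0.0006
grasp_force: 0.0
```

Contact began with the TCP at about 0.06, and the wrist view gives the same tip row. So the physical tips sit about 20 mm above the reported TCP. I open and descend deeper.

servo_tool:
  steps:
    - {"fingers": 0.5,"x": 0,"y": 0,"z": -0.4,"ax": 0,"ay": 0,"az": 0}
    - {"fingers": 0.5,"x": 0,"y": 0,"z": -0.4,"ax": 0,"ay": 0,"az": 0}
    - {"fingers": 0.5,"x": 0,"y": 0,"z": -0.4,"ax": 0,"ay": 0,"az": 0}
    - {"fingers": 0.5,"x": 0,"y": 0,"z": -0.4,"ax": 0,"ay": 0,"az": 0}
    - {"fingers": 0.5,"x": 0,"y": 0,"z": -0.4,"ax": 0,"ay": 0,"az": 0}

```text
t: 6.0
tool_pos: [0.5388, 0.2261, 0.0813]
eef_rot: [-0.0, 0.051, 0.999, -0.0]
contact_force: [-0.2, 0.5, -0.2]
finger_gap: 0.0305
grasp_force: 0.0
```

servo_tool:
  steps:
    - {"fingers": 0.5,"x": 0,"y": 0,"z": 0.5,"ax": 0,"ay": 0,"az": 0}
    - {"fingers": 0.5,"x": 0,"y": 0,"z": 1.0,"ax": 0,"ay": 0,"az": 0}
    - {"fingers": 0.5,"x": 0,"y": 0,"z": 1.4,"ax": 0,"ay": 0,"az": 0}
    - {"fingers": 0.5,"x": 0,"y": 0,"z": 1.5,"ax": 0,"ay": 0,"az": 0}
    - {"fingers": 0.5,"x": 0,"y": 0,"z": 1.5,"ax": 0,"ay": 0,"az": 0}

```text
t: 6.42
tool_pos: [0.5371, 0.2256, 0.0415]
eef_rot: [-0.002, 0.051, 0.999, -0.001]
contact_force: [-0.0, 0.5, 0.9]
finger_gap: 0.0469
grasp_force: 0.0
```

servo_tool:
  steps:
    - {"fingers": 0.5,"x": 0,"y": 0,"z": 0,"ax": 0,"ay": 0,"az": 0}
    - {"fingers": 0.5,"x": 0,"y": 0,"z": 0,"ax": 0,"ay": 0,"az": 0}

```text
t: 6.58
tool_pos: [0.5394, 0.2263, 0.0443]
eef_rot: [0.0, 0.051, 0.999, 0.0]
contact_force: [0.6, 0.8, 0.6]
finger_gap: 0.047
grasp_force: 0.0
```

servo_tool:
  newtons: 40
  steps:
    - {"fingers": 1,"x": 0,"y": 0,"z": 0,"ax": 0,"ay": 0,"az": 0}
    - {"fingers": 1,"x": 0,"y": 0,"z": 0,"ax": 0,"ay": 0,"az": 0}
    - {"fingers": 1,"x": 0,"y": 0,"z": 0,"ax": 0,"ay": 0,"az": 0}
    - {"fingers": 1,"x": 0,"y": 0,"z": 0,"ax": 0,"ay": 0,"az": 0}
    - {"fingers": 1,"x": 0,"y": 0,"z": 0,"ax": 0,"ay": 0,"az": 0}

```text
t: 7.0
tool_pos: [0.5392, 0.2264, 0.0443]
eef_rot: [0.0, 0.051, 0.999, 0.0]
contact_force: [-0.6, 3.4, 1.9]
finger_gap: 0.0168
grasp_force: 2.2
```

servo_tool:
  steps:
    - {"fingers": 1,"x": 0,"y": 0,"z": 0,"ax": 0,"ay": 0,"az": 0}
    - {"fingers": 1,"x": 0,"y": 0,"z": 0,"ax": 0,"ay": 0,"az": 0}
    - {"fingers": 1,"x": 0,"y": 0,"z": 0,"ax": 0,"ay": 0,"az": 0}

```text
t: 7.25
tool_pos: [0.5394, 0.2278, 0.0443]
eef_rot: [0.0, 0.051, 0.999, 0.001]
contact_force: [0.2, 4.7, -0.6]
finger_gap: 0.0131
grasp_force: 40.0
```

servo_tool:
  steps:
    - {"fingers": 1,"x": 0,"y": 0.06,"z": 0.15,"ax": 0,"ay": 0,"az": 0}
    - {"fingers": 1,"x": 0,"y": 0.06,"z": 0.3,"ax": 0,"ay": 0,"az": 0}
    - {"fingers": 1,"x": 0,"y": 0.06,"z": 0.4,"ax": 0,"ay": 0,"az": 0}
    - {"fingers": 1,"x": 0,"y": 0.06,"z": 0.4,"ax": 0,"ay": 0,"az": 0}

```text
t: 7.58
tool_pos: [0.5396, 0.228, 0.0353]
eef_rot: [0.0, 0.051, 0.999, 0.0]
contact_force: [-2.1, 1.2, 6.9]
finger_gap: 0.0136
grasp_force: 40.0
```

servo_tool:
  steps:
    - {"fingers": 1,"x": 0,"y": 0,"z": 0.04,"ax": 0,"ay": 0,"az": 0.8}
    - {"fingers": 1,"x": 0,"y": 0,"z": 0.04,"ax": 0,"ay": 0,"az": 1.8}
    - {"fingers": 1,"x": 0,"y": 0,"z": 0.04,"ax": 0,"ay": 0,"az": 2.8}
    - {"fingers": 1,"x": 0,"y": 0,"z": 0.04,"ax": 0,"ay": 0,"az": 3.8}
    - {"fingers": 1,"x": 0,"y": 0,"z": 0.04,"ax": 0,"ay": 0,"az": 4.8}

```text
t: 8.0
tool_pos: [0.5399, 0.2285, 0.0352]
eef_rot: [0.0, 0.259, 0.966, 0.001]
contact_force: [-5.1, 3.7, 12.0]
finger_gap: 0.0135
grasp_force: 40.0
```

```bash
python3 - <<'E'
from h import *
s=env.read_state();print(np.degrees(yaw()),s["moment"],s["contact_force"],s["joint_pos"][5])
E
```

```text
149.96681085343616 [0.44578433 0.77033396 0.05493044] [-5.13313644  3.72272202 11.97766498] -0.7947553687266791
```

servo_tool:
  steps:
    - {"fingers": 1,"x": 0.05,"y": 0,"z": 0,"ax": 0,"ay": 0,"az": 1}
    - {"fingers": 1,"x": 0.05,"y": 0,"z": 0,"ax": 0,"ay": 0,"az": 2}
    - {"fingers": 1,"x": 0.05,"y": 0,"z": 0,"ax": 0,"ay": 0,"az": 3}
    - {"fingers": 1,"x": 0.05,"y": 0,"z": 0,"ax": 0,"ay": 0,"az": 4}
    - {"fingers": 1,"x": 0.05,"y": 0,"z": 0,"ax": 0,"ay": 0,"az": 5}

```text
t: 8.42
tool_pos: [0.54, 0.2289, 0.0352]
eef_rot: [0.001, 0.462, 0.887, 0.001]
contact_force: [-0.3, 3.2, 10.5]
finger_gap: 0.0138
grasp_force: 40.0
```

servo_tool:
  steps:
    - {"fingers": 1,"x": 0,"y": 0,"z": 0,"ax": 0,"ay": 0,"az": 1}
    - {"fingers": 1,"x": 0,"y": 0,"z": 0,"ax": 0,"ay": 0,"az": 2}
    - {"fingers": 1,"x": 0,"y": 0,"z": 0,"ax": 0,"ay": 0,"az": 3}
    - {"fingers": 1,"x": 0,"y": 0,"z": 0,"ax": 0,"ay": 0,"az": 3.8}
    - {"fingers": 1,"x": 0,"y": 0,"z": 0,"ax": 0,"ay": 0,"az": 3.8}

```text
t: 8.83
tool_pos: [0.5403, 0.2291, 0.0352]
eef_rot: [0.001, 0.601, 0.799, 0.002]
contact_force: [-0.4, 1.7, 9.3]
finger_gap: 0.0137
grasp_force: 40.0
```

```bash
python3 - <<'E'
from h import *
s=env.read_state();print(np.degrees(yaw()),s["moment"],s["contact_force"],s["joint_pos"][5])
E
```

```text
106.05507678526342 [ 0.42515458  0.17921055 -0.02662452] [-0.37044306  1.71511665  9.30185298] -0.02705213924754228
```

servo_tool:
  steps:
    - {"fingers": 1,"x": 0,"y": 0,"z": 0,"ax": 0,"ay": 0,"az": 0.3}
    - {"fingers": 1,"x": 0,"y": 0,"z": 0,"ax": 0,"ay": 0,"az": 0.7}
    - {"fingers": 1,"x": 0,"y": 0,"z": 0,"ax": 0,"ay": 0,"az": 0.7}

```text
t: 9.08
tool_pos: [0.5404, 0.2292, 0.0353]
eef_rot: [0.001, 0.624, 0.781, 0.002]
contact_force: [-0.3, 3.6, 9.0]
finger_gap: 0.0136
grasp_force: 40.5
```

```bash
python3 - <<'E'
from h import *
s=env.read_state();print(np.degrees(yaw()),s["moment"],s["contact_force"],s["joint_pos"][5])
E
```

```text
102.72938049221776 [0.54274183 0.10458869 0.59407031] [-0.28936399  3.5813789   8.98246754] 0.03140336851570754
```

The moment has risen to 0.59 N·m, so it is at the stop. I ease the turn, rise with the spring, and then release.

servo_tool:
  steps:
    - {"fingers": 1,"x": 0,"y": 0,"z": -0.1,"ax": 0,"ay": 0,"az": -0.3}
    - {"fingers": 1,"x": 0,"y": 0,"z": -0.25,"ax": 0,"ay": 0,"az": -0.35}
    - {"fingers": 1,"x": 0,"y": 0,"z": -0.42,"ax": 0,"ay": 0,"az": -0.35}
    - {"fingers": 1,"x": 0,"y": 0,"z": -0.42,"ax": 0,"ay": 0,"az": -0.35}

```text
t: 9.42
tool_pos: [0.5401, 0.2291, 0.0442]
eef_rot: [0.001, 0.613, 0.79, 0.002]
contact_force: [2.4, 4.1, 2.6]
finger_gap: 0.0137
grasp_force: 40.0
```

servo_tool:
  steps:
    - {"fingers": 0.5,"x": 0,"y": 0,"z": 0,"ax": 0,"ay": 0,"az": 0}
    - {"fingers": 0.5,"x": 0,"y": 0,"z": 0,"ax": 0,"ay": 0,"az": 0}
    - {"fingers": 0.5,"x": 0,"y": 0,"z": 0,"ax": 0,"ay": 0,"az": 0}
    - {"fingers": 0.5,"x": 0,"y": 0,"z": 0,"ax": 0,"ay": 0,"az": 0}
    - {"fingers": 0.5,"x": 0,"y": 0,"z": 0,"ax": 0,"ay": 0,"az": 0}

```text
t: 9.83
tool_pos: [0.5373, 0.2277, 0.0428]
eef_rot: [-0.0, 0.613, 0.79, -0.001]
contact_force: [-0.2, 0.4, 0.1]
finger_gap: 0.044
grasp_force: 0.0
```

servo_tool:
  steps:
    - {"fingers": 0.5,"x": 0,"y": 0,"z": -1.5,"ax": 0,"ay": 0,"az": 0}
    - {"fingers": 0.5,"x": 0,"y": 0,"z": -3,"ax": 0,"ay": 0,"az": 0}
    - {"fingers": 0.3,"x": 0,"y": 0,"z": -4.5,"ax": 0,"ay": 0,"az": 0}
    - {"fingers": 0.3,"x": 0,"y": 0,"z": -6,"ax": 0,"ay": 0,"az": 0}
    - {"fingers": 0.3,"x": 0,"y": 0,"z": -6,"ax": 0,"ay": 0,"az": 0}

```text
t: 10.25
tool_pos: [0.5436, 0.2296, 0.2032]
eef_rot: [0.005, 0.613, 0.79, 0.006]
contact_force: [1.6, 0.6, 1.3]
finger_gap: 0.0633
grasp_force: 0.0
```

```bash
python3 - <<'E'
from h import *
r=cam("wrist");p=proj([.5415,.2265,.08],*r[1:]).astype(int);print(p,np.degrees(yaw()),env.read_state()["tool_pos"])
y0=max(p[1]-70,0);x0=max(p[0]-90,0)
save("w4",cv2.resize(r[0][y0:y0+140,x0:x0+180],None,fx=4,fy=4))
E
```

```text
[317 182] 104.43307205193672 [0.54173097 0.22904839 0.19936449]
```

View pics/w4.png

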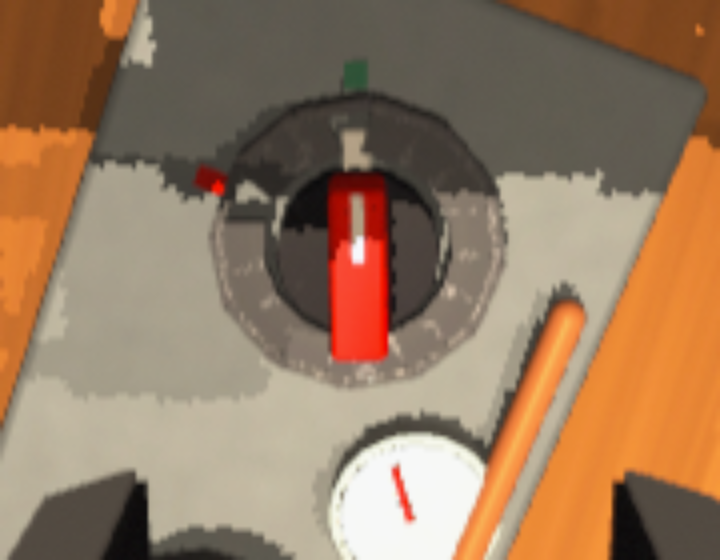

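The knob now points at the green mark and is up, with its tab in the second notch. Next is the canister.

```bash
python3 - <<'E'
from h import *
plan([(.52,.10,.25,135),(.50,-.03,.25,165),(.48,-.15,.24,195)])
E
```

```text
x -4.782 y -2.128 z -2.025 az -6.113
x -3.111 y -4.243 z -0.000 az -6.000
x -0.470 y -4.843 z 0.400 az -6.000
```

servo_tool:
  steps:
    - {"fingers": 0.3,"x": -4.8,"y": -2.1,"z": -2,"ax": 0,"ay": 0,"az": -6.1}
    - {"fingers": 0.3,"x": -4.8,"y": -2.1,"z": -2,"ax": 0,"ay": 0,"az": -6.1}
    - {"fingers": 0.3,"x": -4.8,"y": -2.1,"z": -2,"ax": 0,"ay": 0,"az": -6.1}
    - {"fingers": 0.3,"x": -4.8,"y": -2.1,"z": -2,"ax": 0,"ay": 0,"az": -6.1}
    - {"fingers": 0.3,"x": -4.8,"y": -2.1,"z": -2,"ax": 0,"ay": 0,"az": -6.1}

```text
t: 10.72
tool_pos: [0.517, 0.0952, 0.2441]
eef_rot: [0.001, 0.383, 0.924, -0.001]
contact_force: [0.7, 0.1, -0.2]
finger_gap: 0.0655
grasp_force: 0.0
```

servo_tool:
  steps:
    - {"fingers": 0.3,"x": -3.1,"y": -4.2,"z": 0,"ax": 0,"ay": 0,"az": -6}
    - {"fingers": 0.3,"x": -3.1,"y": -4.2,"z": 0,"ax": 0,"ay": 0,"az": -6}
    - {"fingers": 0.3,"x": -3.1,"y": -4.2,"z": 0,"ax": 0,"ay": 0,"az": -6}
    - {"fingers": 0.3,"x": -3.1,"y": -4.2,"z": 0,"ax": 0,"ay": 0,"az": -6}
    - {"fingers": 0.3,"x": -3.1,"y": -4.2,"z": 0,"ax": 0,"ay": 0,"az": -6}

```text
t: 11.13
tool_pos: [0.4958, -0.0337, 0.2416]
eef_rot: [-0.002, 0.131, 0.991, -0.001]
contact_force: [0.2, -0.5, 0.4]
finger_gap: 0.066
grasp_force: 0.0
```

servo_tool:
  steps:
    - {"fingers": 0.3,"x": -0.5,"y": -4.8,"z": 0.4,"ax": 0,"ay": 0,"az": -6}
    - {"fingers": 0.3,"x": -0.5,"y": -4.8,"z": 0.4,"ax": 0,"ay": 0,"az": -6}
    - {"fingers": 0.3,"x": -0.5,"y": -4.8,"z": 0.4,"ax": 0,"ay": 0,"az": -6}
    - {"fingers": 0.3,"x": -0.5,"y": -4.8,"z": 0.4,"ax": 0,"ay": 0,"az": -6}
    - {"fingers": 0.3,"x": -0.5,"y": -4.8,"z": 0.4,"ax": 0,"ay": 0,"az": -6}

```text
t: 11.55
tool_pos: [0.4764, -0.1518, 0.231]
eef_rot: [-0.002, -0.13, 0.991, 0.001]
contact_force: [0.6, 0.2, -0.1]
finger_gap: 0.0661
grasp_force: 0.0
```

servo_tool:
  steps:
    - {"fingers": 0.3,"x": 0,"y": 0,"z": 0,"ax": 0,"ay": 0,"az": 0}
    - {"fingers": 0.3,"x": 0,"y": 0,"z": 0,"ax": 0,"ay": 0,"az": 0}

```text
t: 11.72
tool_pos: [0.4775, -0.149, 0.232]
eef_rot: [-0.001, -0.129, 0.992, 0.001]
contact_force: [-0.5, 0.5, 0.6]
finger_gap: 0.0657
grasp_force: 0.0
```

```bash
python3 - <<'E'
from h import *
import pickle
r=cam("wrist");pickle.dump(r,open("w5.pkl","wb"));s=env.read_state();p=proj([.523,-.15,.128],*r[1:]).astype(int);print(p,np.degrees(yaw()),s["tool_pos"],s["joint_pos"])
x0,y0=max(p[0]-100,0),max(p[1]-90,0);print(x0,y0)
save("w5",cv2.resize(r[0][y0:y0+150,x0:x0+200],None,fx=4,fy=4))
E
```

```text
[308 232] 194.84772087441524 [ 0.47785193 -0.14866219  0.23237204] [-4.74761517e-01  1.08407827e-02  1.65188745e+00  5.02353635e-05
  1.48111852e+00 -2.30470401e+00]
208 142
```

View pics/w5.png

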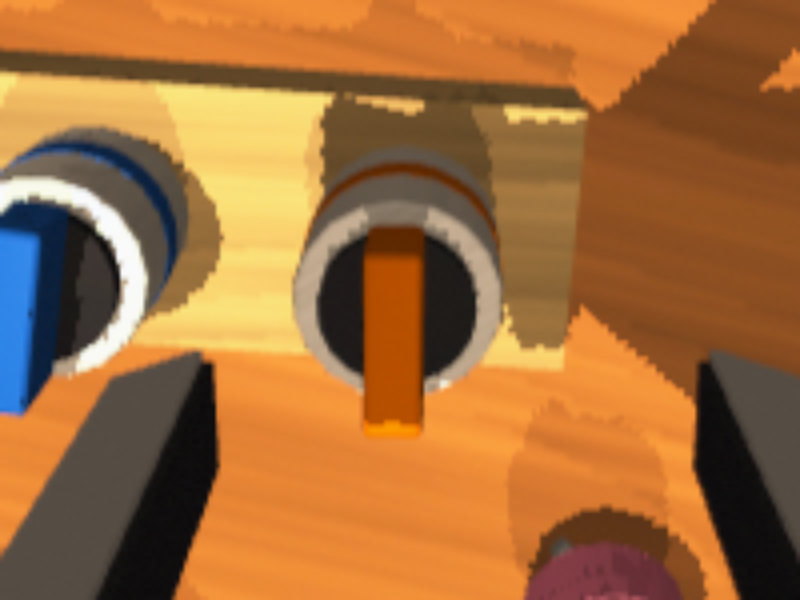

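The crop shows the orange handle straight along the image's vertical, centred near (306,227). The white rim of the body is centred near (307,216). So the handle yaw is about the tool yaw.

```bash
python3 - <<'E'
from h import *
import pickle
im,K,R,t=pickle.load(open("w5.pkl","rb"))
f=lambda x,y,z:onplane((208+x/4,142+y/4),K,R,t,z)
print("ring",f(398,297,.096),"L/R",np.linalg.norm(f(296,297,.096)-f(500,297,.096)))
a,b=f(394,250,.128),f(393,430,.128);print("handle",(a+b)/2,np.linalg.norm(a-b),np.degrees(np.arctan2(*(b-a)[1::-1])))
l,r=f(364,340,.128),f(424,340,.128);print("width",np.linalg.norm(l-r))
hsv=cv2.cvtColor(im,cv2.COLOR_RGB2HSV);m=((hsv[...,0]<16)&(hsv[...,1]>215)&(hsv[...,2]>120)).astype(np.uint8);m[:,:295]=0;m[:,318:]=0;m[:198]=0;m[251:]=0
p=np.argwhere(m)[:,::-1];w=np.array([onplane(q,K,R,t,.128)[:2]*1000 for q in p],np.float32);print(len(p),cv2.minAreaRect(w))
E
```

```text
ring [ 0.51880463 -0.15317471  0.096     ] L/R 0.05153634957384432
handle [ 0.51830832 -0.15321099  0.128     ] 0.04444412338577145 13.865521701568086
width 0.013847452494903031
596 ((519.3329467773438, -153.41244506835938), (43.5257453918457, 13.142909049987793), 14.458672523498535)
```

```bash
python3 - <<'E'
from h import *
plan([(.5185,-.1528,.15,194.2),(.5185,-.1528,.0845,194.2)])
E
```

```text
x -1.529 y -0.577 z 3.295 az 0.130
x 0.000 y 0.000 z 2.620 az -0.000
```

servo_tool:
  newtons: 55
  steps:
    - {"fingers": 0.3,"x": -1.53,"y": -0.58,"z": 1,"ax": 0,"ay": 0,"az": 0.13}
    - {"fingers": 0.3,"x": -1.53,"y": -0.58,"z": 2,"ax": 0,"ay": 0,"az": 0.13}
    - {"fingers": 0.3,"x": -1.53,"y": -0.58,"z": 3.2,"ax": 0,"ay": 0,"az": 0.13}
    - {"fingers": 0.3,"x": -1.53,"y": -0.58,"z": 3.2,"ax": 0,"ay": 0,"az": 0.13}
    - {"fingers": 0.3,"x": -1.53,"y": -0.58,"z": 3.2,"ax": 0,"ay": 0,"az": 0.13}

```text
t: 12.18
tool_pos: [0.5175, -0.1518, 0.1516]
eef_rot: [-0.002, -0.125, 0.992, 0.001]
contact_force: [-0.5, -0.4, -0.6]
finger_gap: 0.0658
grasp_force: 0.0
```

servo_tool:
  steps:
    - {"fingers": 0.3,"x": 0,"y": 0,"z": 0,"ax": 0,"ay": 0,"az": 0}
    - {"fingers": 0.3,"x": 0,"y": 0,"z": 0,"ax": 0,"ay": 0,"az": 0}
    - {"fingers": 0.3,"x": 0,"y": 0,"z": 0,"ax": 0,"ay": 0,"az": 0}

```text
t: 12.43
tool_pos: [0.5206, -0.1539, 0.156]
eef_rot: [0.002, -0.124, 0.992, -0.001]
contact_force: [0.1, 0.9, -1.0]
finger_gap: 0.0658
grasp_force: 0.0
```

```bash
python3 - <<'E'
from h import *
s=env.read_state();print(s["tool_pos"],np.degrees(yaw()))
plan([(.5185,-.1528,.0845,194.2)])
E
```

```text
[ 0.52062939 -0.1539048   0.15602326] 194.2864320695432
x 0.072 y 0.064 z 2.861 az 0.017
```

servo_tool:
  steps:
    - {"fingers": 0.3,"x": 0,"y": 0,"z": 0.8,"ax": 0,"ay": 0,"az": 0}
    - {"fingers": 0.3,"x": 0,"y": 0,"z": 1.6,"ax": 0,"ay": 0,"az": 0}
    - {"fingers": 0.3,"x": 0,"y": 0,"z": 2.3,"ax": 0,"ay": 0,"az": 0}
    - {"fingers": 0.3,"x": 0,"y": 0,"z": 2.7,"ax": 0,"ay": 0,"az": 0}
    - {"fingers": 0.3,"x": 0,"y": 0,"z": 2.7,"ax": 0,"ay": 0,"az": 0}

```text
t: 12.85
tool_pos: [0.5179, -0.1528, 0.0847]
eef_rot: [-0.001, -0.124, 0.992, 0.001]
contact_force: [0.4, 0.4, 0.2]
finger_gap: 0.066
grasp_force: 0.0
```

servo_tool:
  steps:
    - {"fingers": 0.3,"x": 0,"y": 0,"z": 0,"ax": 0,"ay": 0,"az": 0}
    - {"fingers": 0.3,"x": 0,"y": 0,"z": 0,"ax": 0,"ay": 0,"az": 0}
    - {"fingers": 0.3,"x": 0,"y": 0,"z": 0,"ax": 0,"ay": 0,"az": 0}
    - {"fingers": 0.3,"x": 0,"y": 0,"z": 0,"ax": 0,"ay": 0,"az": 0}
    - {"fingers": 0.3,"x": 0,"y": 0,"z": 0,"ax": 0,"ay": 0,"az": 0}

```text
t: 13.27
tool_pos: [0.5199, -0.1536, 0.087]
eef_rot: [0.001, -0.124, 0.992, -0.0]
contact_force: [0.1, 1.0, -0.3]
finger_gap: 0.0657
grasp_force: 0.0
```

servo_tool:
  newtons: 55
  steps:
    - {"fingers": 1,"x": 0,"y": 0,"z": 0.06,"ax": 0,"ay": 0,"az": 0}
    - {"fingers": 1,"x": 0,"y": 0,"z": 0.06,"ax": 0,"ay": 0,"az": 0}
    - {"fingers": 1,"x": 0,"y": 0,"z": 0.06,"ax": 0,"ay": 0,"az": 0}
    - {"fingers": 1,"x": 0,"y": 0,"z": 0.06,"ax": 0,"ay": 0,"az": 0}
    - {"fingers": 1,"x": 0,"y": 0,"z": 0.06,"ax": 0,"ay": 0,"az": 0}

```text
t: 13.68
tool_pos: [0.5192, -0.1533, 0.0845]
eef_rot: [-0.0, -0.124, 0.992, 0.0]
contact_force: [-0.1, -0.6, 0.4]
finger_gap: 0.0359
grasp_force: 0.0
```

servo_tool:
  steps:
    - {"fingers": 1,"x": 0,"y": 0,"z": 0,"ax": 0,"ay": 0,"az": 0}
    - {"fingers": 1,"x": 0,"y": 0,"z": 0,"ax": 0,"ay": 0,"az": 0}
    - {"fingers": 1,"x": 0,"y": 0,"z": 0,"ax": 0,"ay": 0,"az": 0}
    - {"fingers": 1,"x": 0,"y": 0,"z": 0,"ax": 0,"ay": 0,"az": 0}
    - {"fingers": 1,"x": 0,"y": 0,"z": 0,"ax": 0,"ay": 0,"az": 0}

```text
t: 14.1
tool_pos: [0.5191, -0.1533, 0.0845]
eef_rot: [-0.0, -0.124, 0.992, 0.0]
contact_force: [-0.7, -0.2, 0.2]
finger_gap: 0.0136
grasp_force: 55.0
```

```bash
python3 - <<'E'
from h import *
s=env.read_state();print(s["tool_pos"],np.degrees(yaw()),s["contact_force"],s["moment"],s["finger_gap"],s["grasp_force"])
E
```

```text
[ 0.51911893 -0.1532725   0.08447538] 194.29042707463788 [-0.69457343 -0.18876187  0.1963073 ] [ 0.0440369  -0.10999496  0.04202609] 0.013557775021091605 54.99618172645569
```

Gripped at 13.6 mm. I lift straight up and carry it to a viewing hover beside the port.

```bash
python3 - <<'E'
from h import *
plan([(.519,-.1533,.23,194.3),(.505,-.08,.23,184),(.50,.005,.23,173.9)])
E
```

```text
x 0.005 y 0.000 z -5.821 az -0.002
x -0.182 y 2.979 z -0.000 az 2.060
x -0.038 y 3.406 z -0.000 az 2.020
```

servo_tool:
  steps:
    - {"fingers": 1,"x": 0,"y": 0,"z": -0.6,"ax": 0,"ay": 0,"az": 0}
    - {"fingers": 1,"x": 0,"y": 0,"z": -1.6,"ax": 0,"ay": 0,"az": 0}
    - {"fingers": 1,"x": 0,"y": 0,"z": -2.8,"ax": 0,"ay": 0,"az": 0}
    - {"fingers": 1,"x": 0,"y": 0,"z": -4.2,"ax": 0,"ay": 0,"az": 0}
    - {"fingers": 1,"x": 0,"y": 0,"z": -5.4,"ax": 0,"ay": 0,"az": 0}

```text
t: 14.52
tool_pos: [0.5186, -0.153, 0.2204]
eef_rot: [-0.001, -0.124, 0.992, 0.0]
contact_force: [0.2, -0.6, -1.8]
finger_gap: 0.0136
grasp_force: 55.0
```

servo_tool:
  steps:
    - {"fingers": 1,"x": -0.1,"y": 1,"z": -0.4,"ax": 0,"ay": 0,"az": 0.5}
    - {"fingers": 1,"x": -0.2,"y": 2,"z": -0.4,"ax": 0,"ay": 0,"az": 1.1}
    - {"fingers": 1,"x": -0.2,"y": 3,"z": -0.4,"ax": 0,"ay": 0,"az": 2}
    - {"fingers": 1,"x": -0.2,"y": 3,"z": -0.4,"ax": 0,"ay": 0,"az": 2}

```text
t: 14.85
tool_pos: [0.5039, -0.0753, 0.229]
eef_rot: [-0.001, -0.038, 0.999, 0.002]
contact_force: [0.2, -0.8, -3.2]
finger_gap: 0.0137
grasp_force: 55.0
```

servo_tool:
  steps:
    - {"fingers": 1,"x": 0,"y": 1,"z": 0,"ax": 0,"ay": 0,"az": 0.7}
    - {"fingers": 1,"x": 0,"y": 2,"z": 0,"ax": 0,"ay": 0,"az": 1.4}
    - {"fingers": 1,"x": 0,"y": 3.2,"z": 0,"ax": 0,"ay": 0,"az": 2.1}
    - {"fingers": 1,"x": 0,"y": 3.2,"z": 0,"ax": 0,"ay": 0,"az": 2.1}
    - {"fingers": 1,"x": 0,"y": 3.2,"z": 0,"ax": 0,"ay": 0,"az": 2.1}

```text
t: 15.27
tool_pos: [0.4989, 0.0012, 0.2287]
eef_rot: [-0.001, 0.052, 0.999, -0.0]
contact_force: [0.3, -0.5, -3.0]
finger_gap: 0.0137
grasp_force: 55.0
```

servo_tool:
  steps:
    - {"fingers": 1,"x": 0,"y": 0,"z": 0,"ax": 0,"ay": 0,"az": 0}
    - {"fingers": 1,"x": 0,"y": 0,"z": 0,"ax": 0,"ay": 0,"az": 0}
    - {"fingers": 1,"x": 0,"y": 0,"z": 0,"ax": 0,"ay": 0,"az": 0}
    - {"fingers": 1,"x": 0,"y": 0,"z": 0,"ax": 0,"ay": 0,"az": 0}
    - {"fingers": 1,"x": 0,"y": 0,"z": 0,"ax": 0,"ay": 0,"az": 0}

```text
t: 15.68
tool_pos: [0.4996, -0.0004, 0.2295]
eef_rot: [-0.0, 0.055, 0.999, -0.0]
contact_force: [0.2, 0.4, -2.7]
finger_gap: 0.0136
grasp_force: 55.0
```

```bash
python3 - <<'E'
from h import *
import pickle
r=cam("wrist");im,K,R,t=r;pickle.dump(r,open("w6.pkl","wb"));s=env.read_state();print(np.degrees(yaw()),s["tool_pos"],s["eef_rot"],s["contact_force"])
hsv=cv2.cvtColor(im,cv2.COLOR_RGB2HSV);m=((hsv[...,0]>21)&(hsv[...,0]<36)&(hsv[...,1]>100)&(hsv[...,2]>60)).astype(np.uint8)
n,l,st,c=cv2.connectedComponentsWithStats(m);i=1+np.argmax(st[1:,4]);print(st[i],c[i])
p=np.argwhere(l==i)[:,::-1];w=np.array([onplane(q,K,R,t,.075)[:2]*1000 for q in p],np.float32);print(cv2.minAreaRect(w),cv2.minEnclosingCircle(w))
x,y=c[i].astype(int);x0=max(x-130,0);y0=max(y-70,0);print(x0,y0);save("w6",cv2.resize(im[y0:y0+150,x0:x0+200],None,fx=4,fy=4))
E
```

```text
173.7364185364557 [ 4.99626683e-01 -2.35895708e-04  2.29497091e-01] [-2.37974704e-05  5.46328456e-02  9.98506510e-01 -2.75231212e-05] [ 0.0318534  -0.49263961 -3.33245222]
[121 154 102  37 674] [166.76854599 173.90652819]
((481.8116149902344, -154.30947875976562), (8.86353588104248, 111.47482299804688), 10.563689231872559) ((479.2063293457031, -154.79534912109375), 55.745323181152344)
36 103
```

View pics/w6.png

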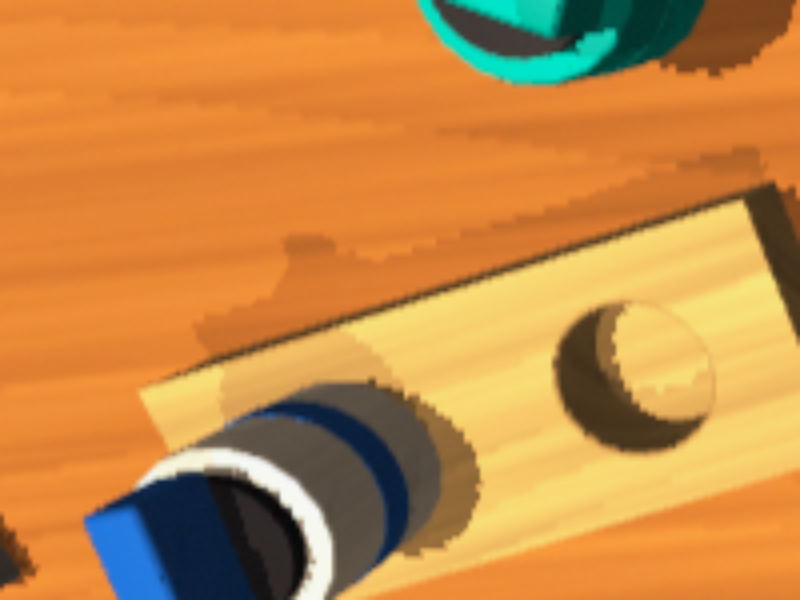

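This crop caught the rack instead of the port: the hole is empty and the blue canister is untouched. My picture budget is used up, so I measure the port numerically, checking the radius of 33 mm and the 46 mm slot span.

```bash
cat > port.py <<'E'
from h import *
import pickle
for n in ("w1","w6"):
    im,K,R,t=pickle.load(open(n+".pkl","rb"));hsv=cv2.cvtColor(im,cv2.COLOR_RGB2HSV)
    u,v=proj([.526,.094,.075],K,R,t);print(n,"expected px",u,v)
    m=((hsv[...,0]>21)&(hsv[...,0]<36)&(hsv[...,1]>90)&(hsv[...,2]>40)).astype(np.uint8)
    yy,xx=np.indices(m.shape);m[(abs(xx-u)>55)|(abs(yy-v)>55)]=0
    nn,l,st,c=cv2.connectedComponentsWithStats(m);i=1+np.argmax(st[1:,4]);m=(l==i).astype(np.uint8)
    co=max(cv2.findContours(m,cv2.RETR_EXTERNAL,cv2.CHAIN_APPROX_NONE)[0],key=len)
    h=cv2.convexHull(co)[:,0];w=np.array([onplane(q,K,R,t,.075)[:2]*1000 for q in h],np.float32)
    A=np.c_[2*w,np.ones(len(w))];s=np.linalg.lstsq(A,(w**2).sum(1),rcond=None)[0];print("area",st[i],"circle",s[:2],np.sqrt(s[2]+s[:2]@s[:2]),"resid",np.std(np.linalg.norm(w-s[:2],axis=1)))
    f=np.zeros_like(m);cv2.drawContours(f,[cv2.convexHull(co)],-1,1,-1)
    d=((f==1)&(hsv[...,2]<110)).astype(np.uint8)
    nn,l,st,c=cv2.connectedComponentsWithStats(d);i=1+np.argmax(st[1:,4]);p=np.argwhere(l==i)[:,::-1]
    w=np.array([onplane(q,K,R,t,.075)[:2]*1000 for q in p],np.float32);print("hole",st[i],w.mean(0),cv2.minAreaRect(w),np.degrees(np.linalg.eigh(np.cov(w.T))[1][:,1]@[0,0]) if 0 else np.degrees(np.arctan2(*np.linalg.eigh(np.cov(w.T))[1][::-1,1])))
E
python3 port.py
```

```text
w1 expected px 312.2979486937692 216.03585643560683
area [ 286  191   52   49 1430] circle [524.8898483   93.17815797] 34.84005840883745 resid 0.6533426962293981
hole [300 200  24  32 463] [524.2794   92.61736] ((525.236572265625, 93.44766998291016), (41.27860641479492, 30.170150756835938), 24.761064529418945) 172.0655343250833
w6 expected px 415.2889528480934 188.99174333088092
area [403 156  28   5  93] circle [488.13970189  96.63166659] 12.072770440529773 resid 3.925794216430251
hole [407 156   5   1   5] [490.50153  88.87856] ((490.5014953613281, 88.8785629272461), (4.061741352081299, 8.344650268554688e-07), 83.77149963378906) 83.7715020935165
```

```bash
python3 - <<'E'
from h import *
import pickle
im,K,R,t=pickle.load(open("w6.pkl","rb"));hsv=cv2.cvtColor(im,cv2.COLOR_RGB2HSV)
for v in (165,177,189,201,213,225): print(v,[tuple(int(a) for a in hsv[v,u]) for u in range(365,470,7)])
E
```

```text
165 [(20, 41, 93), (19, 43, 65), (23, 33, 62), (15, 49, 31), (19, 209, 154), (19, 208, 184), (18, 208, 184), (19, 207, 186), (19, 209, 192), (19, 207, 175), (19, 208, 186), (20, 40, 95), (19, 38, 94), (20, 41, 94), (22, 41, 179)]
177 [(20, 42, 92), (21, 40, 63), (12, 44, 29), (19, 208, 185), (19, 208, 180), (19, 211, 185), (174, 44, 29), (0, 35, 29), (27, 36, 64), (19, 210, 204), (19, 208, 189), (19, 208, 183), (22, 40, 96), (24, 38, 94), (22, 45, 183)]
189 [(20, 41, 93), (21, 36, 92), (18, 41, 31), (67, 108, 83), (19, 205, 185), (20, 66, 35), (10, 55, 28), (10, 49, 31), (23, 38, 53), (18, 193, 74), (19, 206, 181), (20, 179, 145), (22, 41, 93), (25, 38, 80), (23, 45, 183)]
201 [(21, 38, 93), (23, 36, 92), (24, 41, 94), (19, 209, 187), (19, 212, 221), (19, 207, 185), (17, 151, 64), (6, 36, 35), (18, 198, 111), (19, 207, 196), (19, 209, 177), (19, 198, 166), (19, 41, 68), (18, 63, 174), (34, 8, 248)]
213 [(22, 41, 94), (21, 43, 94), (22, 41, 94), (24, 42, 92), (18, 173, 161), (19, 211, 178), (19, 210, 193), (18, 66, 178), (19, 208, 183), (19, 208, 188), (20, 40, 95), (19, 45, 62), (18, 64, 178), (28, 19, 229), (12, 87, 228)]
225 [(20, 46, 144), (22, 41, 180), (20, 43, 184), (21, 44, 181), (21, 45, 183), (20, 35, 66), (10, 139, 92), (10, 136, 92), (10, 134, 93), (10, 137, 93), (9, 138, 94), (11, 119, 79), (18, 66, 179), (34, 8, 248), (33, 10, 248)]
```

Brass in shadow has hue 19, so I loosen the mask inside that window.

```bash
sed -i 's/m=((hsv\[...,0\]>21)&(hsv\[...,0\]<36)&(hsv\[...,1\]>90)&(hsv\[...,2\]>40))/m=((hsv[...,0]>16)\&(hsv[...,0]<36)\&(hsv[...,1]>150)\&(hsv[...,2]>60))/; s/>55/>(36 if n=="w1" else 42)/g' port.py; python3 port.py
```

```text
w1 expected px 312.2979486937692 216.03585643560683
area [ 286  190   52   49 1444] circle [523.8506354   93.35018769] 34.472850754384325 resid 0.4899636412527618
hole [300 200  24  32 463] [524.2794   92.61736] ((525.236572265625, 93.44766998291016), (41.27860641479492, 30.170150756835938), 24.761064529418945) 172.0655343250833
w6 expected px 415.2889528480934 188.99174333088092
area [ 381  155   67   64 2519] circle [524.30087458  92.38549255] 34.69165409072269 resid 0.606297234526042
hole [399 167  31  42 840] [524.51587  92.66694] ((524.709228515625, 92.55855560302734), (42.72799301147461, 31.044536590576172), 24.98533058166504) 173.79709351398128
```

```bash
python3 - <<'E'
from h import *
plan([(.525,.0933,.185,173.85),(.525,.0933,.1615,173.85)])
E
```

```text
x -0.601 y 3.830 z 1.780 az -0.023
x 0.000 y 0.000 z 0.940 az -0.000
```

servo_tool:
  steps:
    - {"fingers": 1,"x": -0.2,"y": 1.2,"z": 0,"ax": 0,"ay": 0,"az": 0}
    - {"fingers": 1,"x": -0.4,"y": 2.4,"z": 0.4,"ax": 0,"ay": 0,"az": 0}
    - {"fingers": 1,"x": -0.5,"y": 3.3,"z": 1,"ax": 0,"ay": 0,"az": 0}
    - {"fingers": 1,"x": -0.6,"y": 3.83,"z": 1.78,"ax": 0,"ay": 0,"az": 0}
    - {"fingers": 1,"x": -0.6,"y": 3.83,"z": 1.78,"ax": 0,"ay": 0,"az": 0}

```text
t: 16.15
tool_pos: [0.5223, 0.0962, 0.1809]
eef_rot: [-0.004, 0.053, 0.999, 0.0]
contact_force: [-0.7, 0.7, -4.1]
finger_gap: 0.0137
grasp_force: 55.0
```

servo_tool:
  steps:
    - {"fingers": 1,"x": 0,"y": 0,"z": 0,"ax": 0,"ay": 0,"az": 0}
    - {"fingers": 1,"x": 0,"y": 0,"z": 0,"ax": 0,"ay": 0,"az": 0}
    - {"fingers": 1,"x": 0,"y": 0,"z": 0,"ax": 0,"ay": 0,"az": 0}
    - {"fingers": 1,"x": 0,"y": 0,"z": 0,"ax": 0,"ay": 0,"az": 0}
    - {"fingers": 1,"x": 0,"y": 0,"z": 0,"ax": 0,"ay": 0,"az": 0}

```text
t: 16.57
tool_pos: [0.5255, 0.0932, 0.1862]
eef_rot: [0.001, 0.055, 0.998, 0.0]
contact_force: [-0.5, -0.0, -2.6]
finger_gap: 0.0135
grasp_force: 55.0
```

```bash
python3 - <<'E'
from h import *
s=env.read_state();print(np.degrees(yaw()),s["tool_pos"],s["contact_force"],s["joint_pos"][5]); plan([(.525,.0933,.1535,173.85)])
E
```

```text
173.7152385628446 [0.52551926 0.09317793 0.18619379] [-0.5061847  -0.02501683 -2.62427063] -1.447760390098709
x 0.021 y 0.003 z 1.308 az -0.027
```

servo_tool:
  steps:
    - {"fingers": 1,"x": 0,"y": 0,"z": 0.4,"ax": 0,"ay": 0,"az": 0}
    - {"fingers": 1,"x": 0,"y": 0,"z": 0.8,"ax": 0,"ay": 0,"az": 0}
    - {"fingers": 1,"x": 0,"y": 0,"z": 1.2,"ax": 0,"ay": 0,"az": 0}
    - {"fingers": 1,"x": 0,"y": 0,"z": 1.4,"ax": 0,"ay": 0,"az": 0}
    - {"fingers": 1,"x": 0,"y": 0,"z": 1.4,"ax": 0,"ay": 0,"az": 0}

```text
t: 16.98
tool_pos: [0.5228, 0.0939, 0.1473]
eef_rot: [-0.003, 0.054, 0.999, -0.0]
contact_force: [-0.8, 0.3, -2.3]
finger_gap: 0.0137
grasp_force: 55.0
```

servo_tool:
  steps:
    - {"fingers": 1,"x": 0,"y": 0,"z": 0,"ax": 0,"ay": 0,"az": 0}
    - {"fingers": 1,"x": 0,"y": 0,"z": 0.1,"ax": 0,"ay": 0,"az": 0}
    - {"fingers": 1,"x": 0,"y": 0,"z": 0.2,"ax": 0,"ay": 0,"az": 0}
    - {"fingers": 1,"x": 0,"y": 0,"z": 0.3,"ax": 0,"ay": 0,"az": 0}
    - {"fingers": 1,"x": 0,"y": 0,"z": 0.3,"ax": 0,"ay": 0,"az": 0}

```text
t: 17.4
tool_pos: [0.5245, 0.0939, 0.1421]
eef_rot: [-0.0, 0.054, 0.999, -0.0]
contact_force: [-1.0, -0.7, -2.5]
finger_gap: 0.0137
grasp_force: 55.0
```

servo_tool:
  steps:
    - {"fingers": 1,"x": 0,"y": 0,"z": 0.1,"ax": 0,"ay": 0,"az": 0}
    - {"fingers": 1,"x": 0,"y": 0,"z": 0.2,"ax": 0,"ay": 0,"az": 0}
    - {"fingers": 1,"x": 0,"y": 0,"z": 0.3,"ax": 0,"ay": 0,"az": 0}
    - {"fingers": 1,"x": 0,"y": 0,"z": 0.3,"ax": 0,"ay": 0,"az": 0}

```text
t: 17.73
tool_pos: [0.5251, 0.094, 0.1352]
eef_rot: [0.0, 0.054, 0.999, 0.0]
contact_force: [-0.7, -0.2, 1.0]
finger_gap: 0.0137
grasp_force: 55.0
```

```bash
python3 - <<'E'
from h import *
s=env.read_state();print(np.degrees(yaw()),s["tool_pos"],s["contact_force"],s["moment"])
E
```

```text
173.78671626107027 [0.52514377 0.09396397 0.13521175] [-0.73372401 -0.15669377  1.01894395] [ 0.03380206 -0.08821543 -0.07728181]
```

servo_tool:
  steps:
    - {"fingers": 1,"x": 0,"y": 0,"z": 0.1,"ax": 0,"ay": 0,"az": 0}
    - {"fingers": 1,"x": 0,"y": 0,"z": 0.2,"ax": 0,"ay": 0,"az": 0}
    - {"fingers": 1,"x": 0,"y": 0,"z": 0.3,"ax": 0,"ay": 0,"az": 0}
    - {"fingers": 1,"x": 0,"y": 0,"z": 0.4,"ax": 0,"ay": 0,"az": 0}
    - {"fingers": 1,"x": 0,"y": 0,"z": 0.4,"ax": 0,"ay": 0,"az": 0}

```text
t: 18.15
tool_pos: [0.5255, 0.0939, 0.1258]
eef_rot: [0.001, 0.054, 0.999, 0.0]
contact_force: [-1.6, -0.9, 6.5]
finger_gap: 0.0134
grasp_force: 55.0
```

servo_tool:
  steps:
    - {"fingers": 1,"x": 0,"y": 0,"z": 0.1,"ax": 0,"ay": 0,"az": 0}
    - {"fingers": 1,"x": 0,"y": 0,"z": 0.17,"ax": 0,"ay": 0,"az": 0}
    - {"fingers": 1,"x": 0,"y": 0,"z": 0.17,"ax": 0,"ay": 0,"az": 0}

```text
t: 18.4
tool_pos: [0.5258, 0.094, 0.1235]
eef_rot: [0.001, 0.054, 0.999, 0.0]
contact_force: [-4.6, 0.3, 13.7]
finger_gap: 0.0137
grasp_force: 55.0
```

```bash
python3 - <<'E'
from h import *
s=env.read_state();print(np.degrees(yaw()),s["tool_pos"],s["contact_force"],s["moment"])
E
```

```text
173.7997270207756 [0.52581335 0.09400484 0.12349998] [-4.63810718  0.34967425 13.73887833] [-0.0316342   0.96935431 -0.02806499]
```

Seated: the upward force is about 16 N once the weight is added, above the 12 N spring. Now I twist clockwise.

servo_tool:
  newtons: 60
  steps:
    - {"fingers": 1,"x": 0.04,"y": 0,"z": 0.06,"ax": 0,"ay": 0,"az": 0.6}
    - {"fingers": 1,"x": 0.04,"y": 0,"z": 0.06,"ax": 0,"ay": 0,"az": 1.6}
    - {"fingers": 1,"x": 0.04,"y": 0,"z": 0.06,"ax": 0,"ay": 0,"az": 2.6}
    - {"fingers": 1,"x": 0.04,"y": 0,"z": 0.06,"ax": 0,"ay": 0,"az": 3.6}
    - {"fingers": 1,"x": 0.04,"y": 0,"z": 0.06,"ax": 0,"ay": 0,"az": 4.6}

```text
t: 18.82
tool_pos: [0.5269, 0.0942, 0.1234]
eef_rot: [0.003, 0.254, 0.967, 0.001]
contact_force: [-2.4, 0.4, 16.0]
finger_gap: 0.0137
grasp_force: 60.1
```

```bash
cat > st.py <<'E'
from h import *
s=env.read_state();print(s["t"],np.degrees(yaw()),s["tool_pos"],s["contact_force"],s["moment"],s["joint_pos"][5],s["finger_gap"],s["grasp_force"])
E
python3 st.py
```

```text
18.8167 150.58767405831327 [0.5269015  0.0942195  0.12342686] [-2.38295451  0.42418859 16.01587717] [-0.04293862  0.5817007   0.17366301] -1.0422128196825768 0.013705416072188214 60.05624055862427
```

servo_tool:
  steps:
    - {"fingers": 1,"x": 0.03,"y": 0,"z": 0,"ax": 0,"ay": 0,"az": 1}
    - {"fingers": 1,"x": 0.03,"y": 0,"z": 0,"ax": 0,"ay": 0,"az": 2}
    - {"fingers": 1,"x": 0.03,"y": 0,"z": 0,"ax": 0,"ay": 0,"az": 3}
    - {"fingers": 1,"x": 0.03,"y": 0,"z": 0,"ax": 0,"ay": 0,"az": 4}
    - {"fingers": 1,"x": 0.03,"y": 0,"z": 0,"ax": 0,"ay": 0,"az": 5}

```text
t: 19.23
tool_pos: [0.5265, 0.0941, 0.1235]
eef_rot: [0.004, 0.457, 0.889, 0.001]
contact_force: [-1.4, -0.8, 15.2]
finger_gap: 0.0137
grasp_force: 60.1
```

servo_tool:
  steps:
    - {"fingers": 1,"x": 0,"y": 0,"z": 0,"ax": 0,"ay": 0,"az": 1}
    - {"fingers": 1,"x": 0,"y": 0,"z": 0,"ax": 0,"ay": 0,"az": 2}
    - {"fingers": 1,"x": 0,"y": 0,"z": 0,"ax": 0,"ay": 0,"az": 3}
    - {"fingers": 1,"x": 0,"y": 0,"z": 0,"ax": 0,"ay": 0,"az": 4}
    - {"fingers": 1,"x": 0,"y": 0,"z": 0,"ax": 0,"ay": 0,"az": 5}

```text
t: 19.65
tool_pos: [0.5264, 0.094, 0.1234]
eef_rot: [0.003, 0.639, 0.769, 0.002]
contact_force: [-1.8, -0.9, 15.2]
finger_gap: 0.0132
grasp_force: 60.1
```

```bash
python3 st.py
```

```text
19.65 100.60063435425769 [0.52636879 0.09404863 0.12344496] [-1.76193147 -0.85357642 15.23300652] [-0.25492138  0.62421513  0.23029553] -0.16904616965109998 0.013239955407698518 60.10072946548462
```

servo_tool:
  steps:
    - {"fingers": 1,"x": 0,"y": 0,"z": 0,"ax": 0,"ay": 0,"az": 0.8}
    - {"fingers": 1,"x": 0,"y": 0,"z": 0,"ax": 0,"ay": 0,"az": 1.6}
    - {"fingers": 1,"x": 0,"y": 0,"z": 0,"ax": 0,"ay": 0,"az": 2.4}
    - {"fingers": 1,"x": 0,"y": 0,"z": 0,"ax": 0,"ay": 0,"az": 2.9}
    - {"fingers": 1,"x": 0,"y": 0,"z": 0,"ax": 0,"ay": 0,"az": 2.9}

```text
t: 20.07
tool_pos: [0.5264, 0.0941, 0.1235]
eef_rot: [0.003, 0.73, 0.684, 0.002]
contact_force: [-1.8, -1.5, 15.2]
finger_gap: 0.0135
grasp_force: 60.1
```

```bash
python3 st.py
```

```text
20.0667 86.24937846985866 [0.52641    0.09409687 0.12348223] [-1.81603303 -1.51054441 15.19456993] [-0.2016144   0.62795419  0.21250632] 0.08136560138213406 0.013527553241439581 60.074483156204224
```

servo_tool:
  steps:
    - {"fingers": 1,"x": 0,"y": 0,"z": 0,"ax": 0,"ay": 0,"az": 0.4}
    - {"fingers": 1,"x": 0,"y": 0,"z": 0,"ax": 0,"ay": 0,"az": 0.8}
    - {"fingers": 1,"x": 0,"y": 0,"z": 0,"ax": 0,"ay": 0,"az": 0.8}

```text
t: 20.32
tool_pos: [0.5264, 0.0941, 0.1235]
eef_rot: [0.003, 0.753, 0.658, 0.002]
contact_force: [-1.6, -1.1, 15.1]
finger_gap: 0.0134
grasp_force: 60.3
```

```bash
python3 st.py
```

```text
20.3167 82.33587576768863 [0.52638838 0.09407586 0.12345406] [-1.57386263 -1.05075598 15.08487704] [-0.16757179  0.62723165  0.54769562] 0.14984621273686113 0.01336297517103544 60.2826726436615
```

The moment has risen to 0.55 N·m, so the canister is at its stop, still seated. I hold briefly, confirm it is steady, and hand in.

servo_tool:
  steps:
    - {"fingers": 1,"x": 0,"y": 0,"z": 0.03,"ax": 0,"ay": 0,"az": 0}
    - {"fingers": 1,"x": 0,"y": 0,"z": 0.03,"ax": 0,"ay": 0,"az": 0}
    - {"fingers": 1,"x": 0,"y": 0,"z": 0.03,"ax": 0,"ay": 0,"az": 0}
    - {"fingers": 1,"x": 0,"y": 0,"z": 0.03,"ax": 0,"ay": 0,"az": 0}
    - {"fingers": 1,"x": 0,"y": 0,"z": 0.03,"ax": 0,"ay": 0,"az": 0}

```text
t: 20.73
tool_pos: [0.5265, 0.0941, 0.1234]
eef_rot: [0.003, 0.752, 0.659, 0.002]
contact_force: [-4.1, -1.6, 18.8]
finger_gap: 0.0134
grasp_force: 60.3
```

```bash
python3 st.py && python3 -c "
from plant import env
s=env.read_state()
if s['contact_force'][2]>12 and s['moment'][2]>.3 and s['grasp_force']>50: print(env.finish_job())"
```

```text
20.7333 82.39418739535685 [0.52647776 0.09407655 0.12342931] [-4.12463054 -1.5686178  18.83512049] [-0.18949686  0.89477756  0.52798681] 0.1488730776318146 0.013387755753211912 60.292418003082275
the job is handed in; nothing more can be done
None
```

I handed the job in at about 21 s: the regulator is open at the green mark, and the empty canister is held fully home and turned clockwise to its stop, still gripped; no verdict came back.

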